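Press the shelf bracket into its foam cutout

TASK

Pack up the book stall's shelf hardware: lift the L-shaped bracket out of the wooden rack, lay it flat on the bare table with the face up that will be up in the tray, and let go of it there. Then take it up again another way and press it into the empty L-shaped cutout of the foam tray until it lies fully home on the bottom along both arms. Leave the books, the mug and the tin where they are.

Things in the scene. Friction and masses are not known exactly. Their poses are not given: they have to be found in the camera images.
- bracket_long (a point): Centre of the long arm of the loose bare-steel (hollow) L-bracket: 75 mm from either end, 17 mm from both L-shaped faces. Axes: z along the long arm, from corner to free end; y along the short arm, from corner to tip; x square to the L. At the start it stands in the rack on its short arm, z up. It fits the cutout only with x up. Loose, 0.2 to 0.4 kg.
- bracket_short (a point): Point in the bracket's short arm, mid-section, 13 mm from its tip: from bracket_long 69 mm along y and -62 mm along z; same axes. Both arms are bars 26 mm wide in the plane of the L and 34 mm thick along x; over the outer corner the long arm is 150 mm, the short one 95 mm.
- bracket: The same bracket, same axes; its origin is on the long arm's centre line at the corner end, in the short arm's outer face (75 mm along -z from bracket_long).
- case: Fixed low tray, 270 x 180 mm, 38 mm high, black shell filled flush with grey foam. Two L-shaped cutouts 24 mm deep (bottom 14 mm above the table); one holds an identical bracket, the other is empty, 2 mm wider than the bracket all round. Origin under its middle at table height; x along the 270 mm side, y along the 180 mm side, z up.
- cutout_long (a point): Where bracket_long is when the bracket is fully home in the empty cutout, 31 mm above the table (the bracket then stands 10 mm proud of the foam); 22.5 mm along x and -42 mm along y from the tray's middle. Axes as the tray's. At home the bracket's z points along the tray's -x, its y along the tray's +y, its x up.
- cutout_short (a point): Where bracket_short is at home: from cutout_long 62 mm along x and 69 mm along y, same height and axes. Springy foam ribs bulge 3.5 mm from the cutout's walls, a pair at each arm: the bracket goes in freely for 10 mm, then must be pressed for 14 mm with some 5 to 20 N; it stops hard at the bottom and friction holds it.
- rack: Fixed wooden rack, walls 45 mm high, spanning x -28 to 64, y -59 to 59 mm. The bracket stands in a slot 44 mm (x) by 105 mm (y), its floor 8 mm above the table; origin under the slot's middle at table height, z up. A second slot at +x holds a fixed upright book, 112 mm high, at x 30 to 57 mm.
- books: Loose pile of three paperbacks, about 120 x 190 mm and 65 mm high, to be left alone; origin under its middle, z up.
- mug: Loose white mug, 80 mm across and 90 mm high, to be left alone; origin under its middle, z up.
- tin: Loose closed steel tin, 74 mm across and 100 mm high, to be left alone; origin under its middle, z up.
Things that resemble listed ones, but are neither listed nor needed, are in the scene too. What is shaped like the bracket but purple is not meant.

How it is judged:
By the outcome, as a careful person would: the job done as asked, in the order asked, and still so for the second after the job is handed in, with the robot touching nothing.
It also fails if it takes over 61 s, if anything falls off the work surface, if the arm or the gripper's body presses on something with over 40 N, if the wrist force passes 120 N, or if a joint passes its speed limit or range.

ROBOT

A 6-joint arm with a two-finger parallel gripper is mounted at the origin on the work surface. World frame = base frame: x ahead of the robot, y to its left, z up, the work surface at z = 0. Lengths are in m, angles in rad, forces in N, time in s.
With the tool pointing down it reaches from about 0.425 to 0.925 m from the base axis. Payload 12.5 kg.
Tool frame: the origin (TCP) lies on the centre line of the jaws, within the pads' length; the fingertips stand 17 mm ahead of it and the grasp point (between the pads) lies 2 mm behind it (env.tips_ahead is the distance from the TCP to the fingertips, in m); z points along the fingers, y is the line along which they close (so a half turn about z gives the same grasp; the last joint's range is limited). The gripper opens to 85 mm and grips with 20 to 120 N. Pads are 22 mm wide; open, the fingers measure 114 mm over their backs; the gripper's body (76 mm by 85 mm) begins 54 mm behind the grasp point. The pads swing forward as they close: fully open they stand 13 mm farther back than shut.
Start: joints at [-1.331, 0.491, 1.559, -0, 1.092, -0.106], TCP at [0.212, -0.588, 0.248] pointing down, gripper open.
Joint ranges: [-3.1, 3.1], [-0.84, 2.19], [0.05, 2.79], [-1.13, 4.28], [0.06, 2.93], [-2.69, 2.69]. Speed limits (rad/s): [2.22, 2.22, 2.79, 3.14, 3.14, 3.14].

INTERFACE

Orientations are given as a unit quaternion [x, y, z, w].
In Python, from rig import env, eyes gives the robot as it stands.
- The arm moves only by the shell command python3 -m inch 'ROWS' [OPENING] [FORCE]. ROWS is JSON, a list of rows, each a list of 6 numbers: the shift along the tool's x, y, z in cm, then the turn, a rotation vector about the tool's x, y, z in rad. A call has 1 to 5 rows; each row shifts and turns the commanded pose from where the row before left it, along the tool's axes as they then stand; what a row does not reach is not made up. A row lasts 1/12 s, in which the tool goes at most 41.7 mm and 7.16 degrees, less where a joint would pass 70% of its speed; a pose out of reach is approached as far as the arm can. A call is refused whole if a number of a shift passes 4.17 or a number of a turn 0.125, either way. A call with a gripper value outside its range is refused whole. OPENING is the gripper command: -1 is fully open, 1 is shut, values between are in proportion, set as the call begins (- or left out, the last holds). The fingers move at their own pace and stop on an object; FORCE is the grip in N (left out, the last holds). Time passes only in rows, so rows that do not move let the fingers close. It gives the time, the measured TCP pose, the force, the opening and the grip force at its end, in the units of the state.
- env.observe(): the state, without advancing time (a new reading comes with each control period).
- eyes.camera(name): name is "scene" or "top"; returns a dict with "img" (480x640x3 uint8, blue, green, red), "fx", "fy", "cx", "cy" (pixels), "k1" (the pictures are not rectified: a ray, as slopes to the right and down, at radius r is drawn at 1 + k1 r^2 times it, then the intrinsics apply), "rvec" (rotation vector, rad) and "tvec" (3), from world to camera coordinates, as OpenCV has them. Camera axes: x right, y down, z forward; pixel columns grow to the right and rows downward; lengths in m; the calibration is good to about 2 mm. A picture is of the moment at which its call begins. There is no depth.
- env.hand_in(): hands the job in; it is judged then, once.
The state is a dict: "time": time; "qpos": joint angles; "joint_vel": joint speeds; "tau": joint torques, N m; "tcp_pos": TCP position; "tcp_rot": TCP orientation; "force": force on the tool from outside, world axes, zero at the start; "torque": the same for the moment, N m; "width": finger opening in m; "grip_force": force on a finger pad.
Only numpy, scipy, OpenCV 4.12 (cv2) and the standard library are available. Lean on these libraries where they do the work, as an engineer would, in place of code of your own. Each camera call takes 0.05 s, during which the arm holds its last target. There are 200 camera calls.

## Working session

There is one attempt and no reset: what is moved stays moved. The work goes in short steps, Python scripts to look and compute and a shell command to move; the robot and the scene stay as the last step left them, time stands still between calls to the robot, and variables do not carry over. Pictures are saved under pics/ and viewed, at most 10 in all, crops included, and the job is handed in when it is done.

```bash
ls; mkdir -p pics
python3 - <<'E'
from rig import env, eyes
import cv2,numpy as np
for n in("scene","top"):
    c=eyes.camera(n); cv2.imwrite(f"pics/{n}0.png",c["img"]); print(n,{k:np.round(v,4).tolist() for k,v in c.items() if k!="img"})
s=env.observe(); print(s, env.tips_ahead)
E
```

```text
pics
scene {'fx': 560.9704, 'fy': 560.9704, 'cx': 317.3549, 'cy': 245.3689, 'k1': -0.1785, 'rvec': [1.4481, 1.9699, -0.9314], 'tvec': [0.1203, -0.2829, 1.7237]}
top {'fx': 442.9615, 'fy': 442.9615, 'cx': 325.1611, 'cy': 235.8818, 'k1': 0.0209, 'rvec': [2.1592, -2.1882, 0.0995], 'tvec': [0.0583, 0.551, 0.8801]}
{'time': 0.1, 'qpos': array([-1.33059853e+00,  4.91489014e-01,  1.55937971e+00, -1.97776766e-05,
        1.09170424e+00, -1.05619848e-01]), 'joint_vel': array([-3.93425693e-04, -6.14304866e-04, -1.41419350e-03,  2.09864013e-05,
       -1.18079152e-04,  5.11708500e-04]), 'tau': array([ 2.84239351e-03, -6.19446373e+01, -2.62026769e+01, -7.66288485e-05,
        2.91823184e-03, -7.30859938e-06]), 'tcp_pos': array([ 0.21181661, -0.58782187,  0.24779558]), 'tcp_rot': array([ 9.85087573e-01,  1.72052996e-01, -4.17106724e-05, -4.88457728e-04]), 'force': array([-0.14288682,  0.25347935,  0.09517569]), 'torque': array([ 0.02748048,  0.01566505, -0.0289548 ]), 'grip_force': 0.0, 'width': 0.08579401613735844} 0.017
```

View pics/scene0.png

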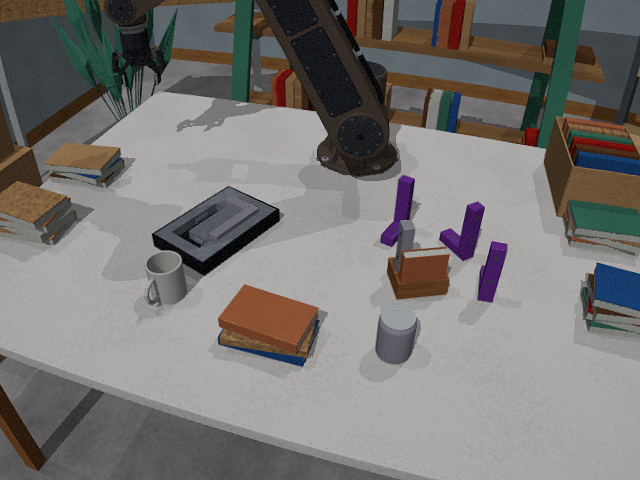

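View pics/top0.png

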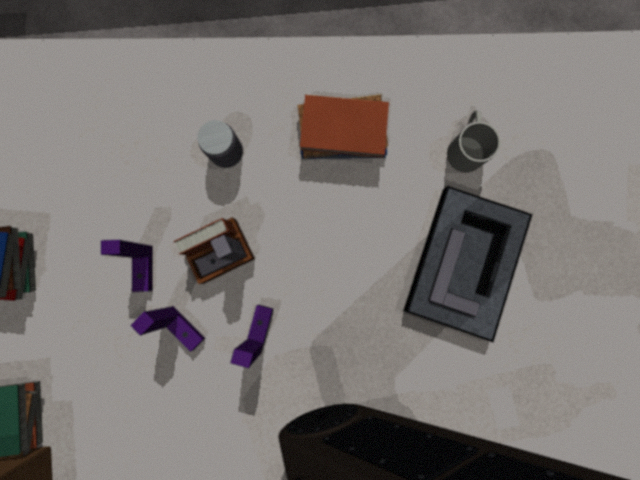

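The scene shows the grey upright in the rack at scene (405,240) / top (222,247). The purple L's are at top (125,260), (170,325), (252,335). The tray is at top (468,263), with its occupied L on the left at (455,275) and the empty dark L on the right at (490,245). Lookalikes for the bracket are the three purple L's and the grey bracket already in the tray. I choose the grey one in the rack and check it in a close crop.

Run:
```python
import cv2,numpy as np
t=cv2.imread("pics/top0.png"); s=cv2.imread("pics/scene0.png")
a=cv2.resize(t[205:295,165:265],None,fx=4,fy=4,interpolation=2)   # 400x360
b=cv2.resize(s[210:300,375:475],None,fx=4,fy=4,interpolation=2)
c=cv2.resize(t[180:345,395:540],None,fx=3.6,fy=3.6,interpolation=2)
cv2.imwrite("pics/c1.png",np.hstack([a,b])); cv2.imwrite("pics/c2.png",c)
```

```text
(no output)
```

View pics/c1.png

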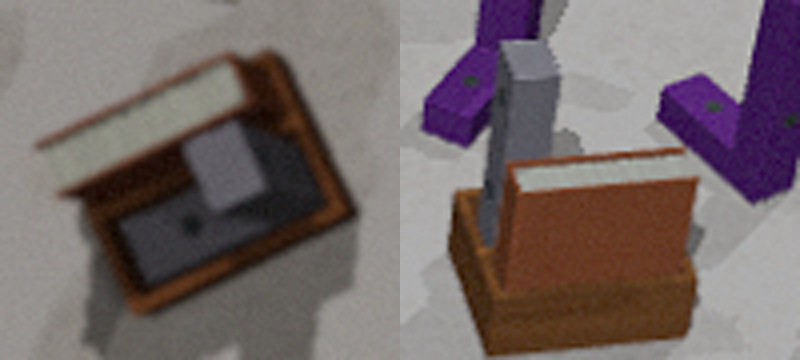

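View pics/c2.png

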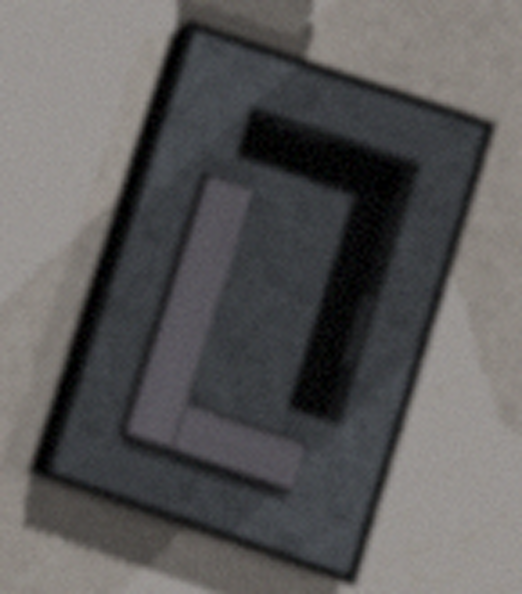

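The crops confirm it: the grey bracket stands in the rack beside the book, top face centre at about (225,168) in crop a, short arm running to the lower left. The empty cutout has its corner at (417,160) in the tray crop, short arm tip at (245,130) and long arm end at (316,415).

```bash
cat > h.py <<'E'
import numpy as np,cv2
from scipy.optimize import least_squares
from scipy.spatial.transform import Rotation as R
CAL={"scene":(560.9704,317.3549,245.3689,-.1785,[1.4481,1.9699,-.9314],[.1203,-.2829,1.7237]),
"top":(442.9615,325.1611,235.8818,.0209,[2.1592,-2.1882,.0995],[.0583,.551,.8801])}
def proj(n,P):
    f,cx,cy,k,r,t=CAL[n]; K=np.array([[f,0,cx],[0,f,cy],[0,0,1.]])
    return cv2.projectPoints(np.atleast_2d(np.float64(P)),np.float64(r),np.float64(t),K,np.array([k,0,0,0,0.]))[0][:,0]
def planar(p,L):  # p=x,y,yaw
    L=np.atleast_2d(np.float64(L)); c,s=np.cos(p[2]),np.sin(p[2])
    return np.c_[p[0]+c*L[:,0]-s*L[:,1],p[1]+s*L[:,0]+c*L[:,1],L[:,2]]
def fit(obs,p0):  # obs list (cam, local pts, pixels)
    g=lambda p:np.concatenate([(proj(n,planar(p,L))-px).ravel() for n,L,px in obs])
    s=least_squares(g,p0); return s.x,np.round(s.fun.reshape(-1,2),1)
def crop(U,off,f): return (np.float64(U)+.5)/f-.5+np.array(off)
E
python3 - <<'E'
from h import *
for n in CAL:
    _,_,_,_,r,t=CAL[n]; print(n,"cam",-R.from_rotvec(r).as_matrix().T@np.array(t))
# tray
z=.038
L=[[.135,.09,z],[.135,-.09,z],[-.135,-.09,z],[-.135,.09,z]]
c=crop([[187,27],[493,123],[353,580],[48,468]],(395,180),3.6)
# cutout corners: long-arm centre (22.5,-42); corner end x=22.5+77, outer y=-42-15
C=[[.0995,-.057,z],[-.0545,-.057,z],[-.0545,-.027,z],[.0995,.042,z]]
cc=crop([[417,160],[340,421],[292,408],[247,108]],(395,180),3.6)
p,r=fit([("top",L+C,np.vstack([c,cc]))],[.6,-.2,-.3]); print("tray",p,r.tolist())
# rack
L=[[-.028,-.059,.045],[-.028,.059,.045],[.064,-.059,.045]]
c=crop([[355,212],[140,311],[275,53]],(165,205),4)
cs=crop([[490-400,355],[695-400,290],[455-400,195]],(375,210),4)
p,r=fit([("top",L,c)],[.6,.25,.4]); print("rack",p,r.tolist())
# bracket: origin local (x,y), top z=.158, y from -13..13, x -17..17 ; short tip y=82, z=.034
T=[[.017,.013,.158],[.017,-.013,.158],[-.017,-.013,.158],[-.017,.013,.158],[.017,.082,.034],[-.017,.082,.034]]
tc=crop([[182,143],[240,122],[268,187],[208,213],[118,220],[145,288]],(165,205),4)
b,r=fit([("top",T,tc)],[.6,.25,.4]); print("brk",b,r.tolist())
sc=crop([[500-400,45],[549-400,41],[560-400,74],[512-400,82]],(375,210),4)
print("scene pred",np.round((proj("scene",planar(b,T[:4]))-[375,210]+.5)*4-.5+[400,0]).tolist())
b2,r=fit([("top",T,tc),("scene",[T[2],T[3],T[0],T[1]],sc[[0,3,2,1]] if 0 else sc[[1,0,3,2]])],b); print("brk2",b2,r.tolist())
E
```

```text
scene cam [1.48905241 0.32272514 0.86268047]
top cam [0.46825504 0.05075759 0.92721992]
tray [ 0.4942152  -0.23703974 -0.33834608] [[-0.2, -2.3], [0.6, -1.0], [1.0, 1.2], [-1.9, 2.5], [0.8, 0.1], [0.1, 0.7], [-1.1, -0.6], [0.7, -0.9]]
rack [0.50866481 0.25983577 0.43524175] [[-0.1, 0.1], [-0.6, 1.3], [0.6, -1.4]]
brk [0.5235807  0.23285283 0.41793772] [[-0.2, 0.3], [-1.0, -0.7], [-0.2, 0.7], [1.0, 0.5], [0.3, 0.3], [0.2, -1.3]]
scene pred [[563.0, 71.0], [515.0, 74.0], [500.0, 36.0], [547.0, 33.0]]
brk2 [0.5247724  0.23312916 0.43951785] [[-0.5, -0.2], [-1.4, -1.4], [-0.2, -0.2], [1.1, -0.1], [0.3, 0.6], [0.6, -1.1], [-12.4, -0.8], [11.5, -2.7], [12.9, -2.5], [-11.1, 0.5]]
```

```bash
cat >> h.py <<'E'
def ground(n,uv,z):
    f,cx,cy,k,r,t=CAL[n]; K=np.array([[f,0,cx],[0,f,cy],[0,0,1.]])
    s=cv2.undistortPoints(np.float64(uv).reshape(-1,1,2),K,np.array([k,0,0,0,0.]))[:,0]
    M=R.from_rotvec(r).as_matrix().T; o=-M@np.array(t); d=np.c_[s,np.ones(len(s))]@M.T
    return o+d*((z-o[2])/d[:,2])[:,None]
def rot(yd,zd):  # tool orientation from closing dir y and approach z
    yd=np.float64(yd)/np.linalg.norm(yd); zd=np.float64(zd)/np.linalg.norm(zd)
    return R.from_matrix(np.c_[np.cross(yd,zd),yd,zd])
def plan(s,pos=None,rt=None):
    q=R.from_quat(s["tcp_rot"]); 
    if rt is not None: print("turn (tool rotvec)",np.round((q.inv()*rt).as_rotvec(),3),"world",np.round((rt*q.inv()).as_rotvec(),3)); q2=rt
    else: q2=q
    if pos is not None:
        d=np.float64(pos)-s["tcp_pos"]; print("world d cm",np.round(d*100,2),"tool-now cm",np.round(q.inv().apply(d)*100,2),"tool-after cm",np.round(q2.inv().apply(d)*100,2))
def st(s): print("t %.2f"%s["time"],"tcp",np.round(s["tcp_pos"],4),"F",np.round(s["force"],1),"w %.4f g %.0f"%(s["width"],s["grip_force"]),"q",np.round(s["qpos"],2))
E
python3 - <<'E'
from h import *; from rig import env
print("purple tops z.15",ground("top",[[262,312],[110,247],[145,255],[142,325],[190,340],[240,358]],.14).round(3).tolist())
print("ground: books",ground("top",[[300,157],[388,157]],0).round(3).tolist(),"mug",ground("top",[[466,165]],0).round(3).tolist())
# tray refit: cutout + right corners only
z=.038
c=crop([[493,123],[353,580]],(395,180),3.6);L=[[.135,-.09,z],[-.135,-.09,z]]
C=[[.0995,-.057,z],[-.0545,-.057,z],[-.0545,-.027,z],[.0995,.042,z]]
cc=crop([[417,160],[340,421],[292,408],[247,108]],(395,180),3.6)
# present bracket of the tray: point-symmetric; top z=.048
p,r=fit([("top",C,cc)],[.6,-.2,-.3]); print("tray",p,r.tolist())
p,r=fit([("top",L+C,np.vstack([c,cc]))],[.6,-.2,-.3]); print("tray",p,r.tolist())
b=np.array([.524,.233,.425]); h=np.array([np.cos(b[2]),np.sin(b[2]),0]);y0=np.array([-h[1],h[0],0]);up=np.array([0,0,1.])
th=np.radians(35); s=env.observe()
o=np.array([b[0],b[1],.008]); tg=o+.009*h+.128*up; pre=tg+.1*(np.sin(th)*h+np.cos(th)*up)
for sg in(1,-1):
    rt=rot(sg*y0,-np.sin(th)*h-np.cos(th)*up); plan(s,pre,rt); print(rt.as_matrix().round(2).tolist())
print(tg,pre)
E
```

```text
purple tops z.15 [[0.408, 0.164, 0.14], [0.526, 0.433, 0.14], [0.511, 0.371, 0.14], [0.389, 0.373, 0.14], [0.362, 0.289, 0.14], [0.33, 0.202, 0.14]]
ground: books [[0.724, 0.102, 0.0], [0.721, -0.085, 0.0]] mug [[0.701, -0.251, 0.0]]
tray [ 0.49339521 -0.23698455 -0.3218012 ] [[0.1, -0.2], [0.7, 0.8], [-0.6, -0.2], [-0.2, -0.5]]
tray [ 0.49400023 -0.23634394 -0.3361672 ] [[0.1, -1.0], [0.8, 1.3], [0.4, 0.1], [-0.1, 0.8], [-1.4, -0.5], [0.2, -0.8]]
turn (tool rotvec) [-0.922  0.038  2.924] world [-0.855 -0.346 -2.924]
world d cm [37.26 84.82 -2.99] tool-now cm [ 63.81 -67.16   3.06] tool-after cm [-58.17  61.91 -37.08]
[[-0.75, -0.41, -0.52], [-0.34, 0.91, -0.24], [0.57, -0.0, -0.82]]
turn (tool rotvec) [-0.025 -0.611 -0.076] world [-0.231  0.566  0.077]
world d cm [37.26 84.82 -2.99] tool-now cm [ 63.81 -67.16   3.06] tool-after cm [ 58.17 -61.91 -37.08]
[[0.75, 0.41, -0.52], [0.34, -0.91, -0.24], [-0.57, 0.0, -0.82]]
[0.53219935 0.23671089 0.136     ] [0.58445438 0.26036064 0.2179152 ]
```

```bash
m="python3 -m inch"
$m '[[4,-1,-0.5,0,0,0],[4,-1,-0.5,0,0,0],[4,-1,-0.5,0,0,0],[4,-1,-0.5,0,0,0],[4,-1,0,0,0,0]]' -0.3
$m '[[4,-1,0,0,0,0],[4,-1,0,0,0,0],[4,-1,0,0,0,0],[1.87,-3.48,0,0,0,0],[1.87,-3.48,0,0,0,0]]'
$m '[[1.87,-3.48,0,0,0,0],[1.87,-3.48,0,0,0,0],[1.87,-3.48,0,0,0,0],[1.87,-3.48,0,0,0,0],[1.87,-3.48,0,0,0,0]]'
$m '[[1.87,-3.48,0,0,0,0],[1.87,-3.48,0,0,0,0],[1.87,-3.48,0,0,0,0],[1.87,-3.48,0,0,0,0],[1.87,-3.48,0,0,0,0]]'
$m '[[1.87,-3.48,0,0,0,0],[1.87,-3.48,0,0,0,0],[1.87,-3.48,0,0,0,0],[1.87,-3.48,0,0,0,0],[1.87,-3.48,0,0,0,0]]'
$m '[[0,0,0,0,-0.12,-0.015],[0,0,0,0,-0.12,-0.015],[0,0,0,0,-0.12,-0.015],[0,0,0,0,-0.12,-0.015],[0,0,0,0,-0.12,-0.015]]'
python3 - <<'E'
from h import *; from rig import env
b=np.array([.524,.233,.425]); h=np.array([np.cos(b[2]),np.sin(b[2]),0]);y0=np.array([-h[1],h[0],0]);up=np.array([0,0,1.])
th=np.radians(35); s=env.observe(); st(s)
tg=np.array([b[0],b[1],.008])+.009*h+.128*up; pre=tg+.08*(np.sin(th)*h+np.cos(th)*up); rt=rot(-y0,-np.sin(th)*h-np.cos(th)*up)
plan(s,pre,rt);plan(s,tg,rt)
E
```

```text
time: 0.52
tcp_pos: [0.3845, -0.4721, 0.2691]
tcp_rot: [0.985, 0.172, 0.0, 0.0]
force: [0.7, -0.4, -0.5]
width: 0.0555
grip_force: 0.0
time: 0.93
tcp_pos: [0.4985, -0.3245, 0.2672]
tcp_rot: [0.985, 0.172, -0.0, -0.0]
force: [1.6, 0.9, -0.4]
width: 0.0554
grip_force: 0.0
time: 1.35
tcp_pos: [0.5262, -0.1288, 0.2682]
tcp_rot: [0.985, 0.172, -0.0, -0.0]
force: [0.2, 0.3, -0.3]
width: 0.0557
grip_force: 0.0
time: 1.77
tcp_pos: [0.5552, 0.0667, 0.2681]
tcp_rot: [0.985, 0.172, -0.0, 0.0]
force: [1.6, -0.3, -0.0]
width: 0.0556
grip_force: 0.0
time: 2.18
tcp_pos: [0.5842, 0.2621, 0.268]
tcp_rot: [0.985, 0.172, -0.0, 0.0]
force: [0.8, -0.9, -0.2]
width: 0.0556
grip_force: 0.0
time: 2.6
tcp_pos: [0.5845, 0.2602, 0.2685]
tcp_rot: [0.933, 0.201, -0.294, 0.051]
force: [0.6, -0.2, -0.5]
width: 0.0556
grip_force: 0.0
t 2.60 tcp [0.5845 0.2602 0.2685] F [ 0.6 -0.2 -0.5] w 0.0556 g 0 q [ 0.33  0.74  1.14 -0.03  1.86  1.48]
turn (tool rotvec) [-0.023 -0.006  0.006] world [-0.023 -0.004  0.008]
world d cm [-1.05 -0.46 -6.7 ] tool-now cm [2.87 0.14 6.16] tool-after cm [ 2.9  -0.01  6.15]
turn (tool rotvec) [-0.023 -0.006  0.006] world [-0.023 -0.004  0.008]
world d cm [ -5.23  -2.35 -13.25] tool-now cm [ 2.82  0.33 14.16] tool-after cm [ 2.900e+00 -1.000e-02  1.415e+01]
```

```bash
m="python3 -m inch"
$m '[[0.97,0,2.05,-0.023,-0.006,0.006],[0.97,0,2.05,0,0,0],[0.97,0,2.05,0,0,0],[0,0,2,0,0,0],[0,0,2,0,0,0]]'
$m '[[0,0,2,0,0,0],[0,0,1,0,0,0],[0,0,1,0,0,0],[0,0,0,0,0,0]]'
python3 - <<'E'
from h import *; from rig import env,eyes
c=eyes.camera("top")["img"]; d=eyes.camera("scene")["img"]
a=cv2.resize(c[180:300,150:290],None,fx=2.8,fy=2.8,interpolation=2);b=cv2.resize(d[180:300,340:480],None,fx=2.8,fy=2.8,interpolation=2)
cv2.imwrite("pics/g1.png",np.hstack([a,b])); st(env.observe())
E
```

```text
time: 3.02
tcp_pos: [0.5529, 0.2464, 0.1664]
tcp_rot: [0.933, 0.201, -0.292, 0.063]
force: [0.2, -0.4, -0.3]
width: 0.0552
grip_force: 0.0
time: 3.35
tcp_pos: [0.5319, 0.2369, 0.1342]
tcp_rot: [0.933, 0.201, -0.292, 0.063]
force: [0.1, 0.2, -0.5]
width: 0.0556
grip_force: 0.0
t 3.45 tcp [0.5332 0.2374 0.1357] F [-0.1  0.2  0.1] w 0.0554 g 0 q [ 0.33  0.78  1.43 -0.06  1.53  1.49]
```

View pics/g1.png

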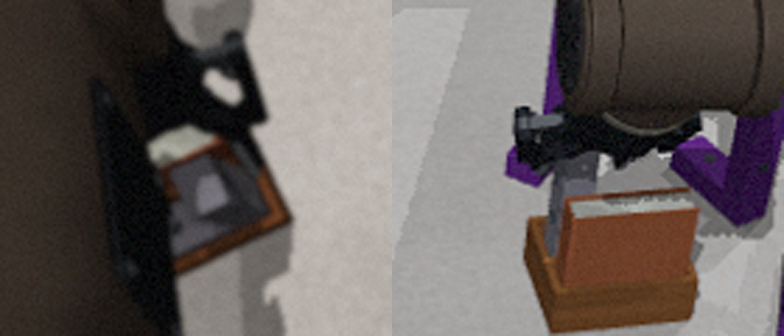

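The bracket's top (left crop, about (212,190)) is between the fingers and clear of the book. Now I close on it and lift.

```bash
m="python3 -m inch"
$m '[[0,0,0,0,0,0],[0,0,0,0,0,0],[0,0,0,0,0,0],[0,0,0,0,0,0],[0,0,0,0,0,0]]' 1 90
$m '[[0,0,0,0,0,0],[0,0,0,0,0,0],[0,0,0,0,0,0]]'
```

```text
time: 3.87
tcp_pos: [0.5333, 0.2372, 0.1361]
tcp_rot: [0.933, 0.201, -0.291, 0.063]
force: [2.1, -1.2, 5.8]
width: 0.0247
grip_force: 89.0
time: 4.12
tcp_pos: [0.5332, 0.2372, 0.1361]
tcp_rot: [0.933, 0.201, -0.291, 0.063]
force: [1.6, -1.0, 6.2]
width: 0.0244
grip_force: 89.0
```

```bash
m="python3 -m inch"
$m '[[-0.57,0,-0.82,0,0,0],[-1.14,0,-1.64,0,0,0],[-2,0,-2.86,0,0,0],[-2,0,-2.86,0,0,0],[-2,0,-2.86,0,0,0]]' | head -3
$m '[[-1.5,0,-2.15,0,0,0],[0,0,0,0,0,0]]'
cat >> h.py <<'E'
up=np.array([0,0,1.]); TH=np.radians(35)
def frame(p): h=np.array([np.cos(p),np.sin(p),0]); return h,np.array([-h[1],h[0],0])
TRAY=np.array([.494,-.2365,-.330])
def lay(c=(.58,.02),z=.017):  # tcp target for laid bracket, long centre c
    h,y=frame(TRAY[2]); o=np.array([c[0],c[1],0])+.075*h
    return o-.128*h+(z+.009)*up, rot(-y,-np.sin(TH)*up+np.cos(TH)*h)
E
python3 - <<'E'
from h import *; from rig import env
s=env.observe(); st(s); p,r=lay(); print(p); plan(s,p+.1*up,r)
E
```

```text
time: 4.53
tcp_pos: [0.5319, 0.237, 0.2717]
tcp_rot: [0.933, 0.201, -0.292, 0.063]
time: 4.7
tcp_pos: [0.5328, 0.2374, 0.302]
tcp_rot: [0.934, 0.201, -0.287, 0.063]
force: [0.7, 0.6, -2.4]
width: 0.0247
grip_force: 88.8
t 4.70 tcp [0.5328 0.2374 0.302 ] F [ 0.7  0.6 -2.4] w 0.0247 g 89 q [ 0.33  0.62  1.29 -0.06  1.83  1.48]
[0.52985976 0.03717428 0.026     ]
turn (tool rotvec) [-0.149  1.476  0.819] world [ 0.076 -1.586 -0.592]
world d cm [ -0.29 -20.02 -17.6 ] tool-now cm [ 2.87 18.1  19.36] tool-after cm [-10.85  19.04  15.18]
```

```bash
m="python3 -m inch"
$m '[[-1.36,3.64,0.96,0,0,0],[-1.36,3.64,0.96,0,0,0],[-1.36,3.64,0.96,0,0,0],[-1.36,3.64,0.96,0,0,0],[-1.36,3.64,0.96,0,0,0]]' |head -3
$m '[[0,0,0,-0.0106,0.1054,0.0585],[0,0,0,-0.0106,0.1054,0.0585],[0,0,0,-0.0106,0.1054,0.0585],[0,0,0,-0.0106,0.1054,0.0585],[0,0,0,-0.0106,0.1054,0.0585]]'|head -3
$m '[[0,0,0,-0.0106,0.1054,0.0585],[0,0,0,-0.0106,0.1054,0.0585],[0,0,0,-0.0106,0.1054,0.0585],[0,0,0,-0.0106,0.1054,0.0585],[0,0,0,-0.0106,0.1054,0.0585]]'|head -3
$m '[[0,0,0,-0.0106,0.1054,0.0585],[0,0,0,-0.0106,0.1054,0.0585],[0,0,0,-0.0106,0.1054,0.0585],[0,0,0,-0.0106,0.1054,0.0585],[0,0,0,0,0,0]]'
python3 - <<'E'
from h import *; from rig import env,eyes
s=env.observe(); st(s); p,r=lay(); plan(s,p+.1*up,r)
c=eyes.camera("top")["img"]; d=eyes.camera("scene")["img"]
a=cv2.resize(c,(400,300));b=cv2.resize(d[60:420,120:600],(400,300))
cv2.imwrite("pics/g2.png",np.hstack([a,b]))
E
```

```text
time: 5.12
tcp_pos: [0.5306, 0.0353, 0.2951]
tcp_rot: [0.933, 0.201, -0.292, 0.063]
time: 5.53
tcp_pos: [0.531, 0.0368, 0.2954]
tcp_rot: [0.994, 0.08, -0.019, 0.074]
time: 5.95
tcp_pos: [0.5303, 0.0372, 0.2955]
tcp_rot: [0.963, -0.047, 0.252, 0.078]
time: 6.37
tcp_pos: [0.5298, -0.0151, 0.3099]
tcp_rot: [0.921, -0.078, 0.372, 0.089]
force: [1.0, -0.3, -2.6]
width: 0.0244
grip_force: 90.4
t 6.37 tcp [ 0.5298 -0.0151  0.3099] F [ 1.  -0.3 -2.6] w 0.0244 g 90 q [-0.08  0.14  2.14 -1.07  0.2   2.65]
turn (tool rotvec) [-0.021  0.174  0.158] world [ 0.054 -0.203 -0.108]
world d cm [  0.     5.22 -18.39] tool-now cm [-13.25  -7.04  11.86] tool-after cm [-16.04  -4.94   9.17]
```

View pics/g2.png

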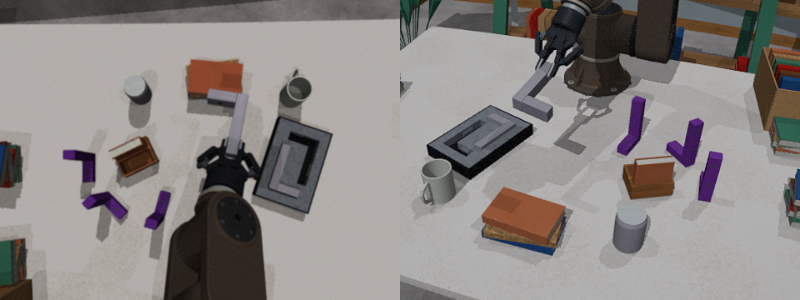

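The top view shows the bracket held nearly flat, pointing away from the robot, but the arm is at its j4/j6 limits. The yaw mismatch causes that, so I'll choose a lay heading along the arm's azimuth, using a quick fit of the arm geometry.

```bash
cat > kin.py <<'E'
from h import *
D=[(.6248,.2478,.4915,1.5594,np.pi),(.5836,.1357,.78,1.43,3.74),(.6398,.2685,.74,1.14,3.74),(.5833,.302,.62,1.29,3.74)]
fk=lambda p,a,b,s:(p[4]+p[0]*np.sin(a)+p[1]*np.sin(a+b)+p[2]*np.sin(s), p[3]+p[0]*np.cos(a)+p[1]*np.cos(a+b)+p[2]*np.cos(s))
k=least_squares(lambda p:np.ravel([np.subtract(fk(p,a,b,s),(r,z)) for r,z,a,b,s in D]),[.45,.4,.2,.2,0]); P=k.x
def ik(r,z,S):
    f=lambda v:np.subtract(fk(P,v[0],v[1],S),(r,z)); o=least_squares(f,[.4,1.9]); return o.x,S-o.x.sum(),np.abs(o.fun).max()
E
python3 - <<'E'
from kin import *
print(P,np.abs(k.fun).max())
for r in(.5,.53,.56,.6,.65,.7):
    for z in(.026,.1,.2): 
        x,j5,e=ik(r,z,np.pi-np.radians(55)); print(r,z,x.round(2),round(j5,2),round(e,3))
print("tin",ground("top",[[232,165],[222,130]],0.0).round(3),ground("top",[[215,137]],.1).round(3))
E
```

```text
[ 0.5374645   0.42155     0.2199998   0.18594292 -0.00358608] 0.005193589225307327
0.5 0.026 [0.77 2.49] -1.08 0.0
0.5 0.1 [0.55 2.49] -0.85 0.0
0.5 0.2 [0.26 2.43] -0.51 0.0
0.53 0.026 [0.77 2.42] -1.01 0.0
0.53 0.1 [0.56 2.42] -0.8 0.0
0.53 0.2 [0.3  2.36] -0.48 0.0
0.56 0.026 [0.77 2.35] -0.93 0.0
0.56 0.1 [0.57 2.35] -0.74 0.0
0.56 0.2 [0.33 2.29] -0.45 0.0
0.6 0.026 [0.77 2.25] -0.84 0.0
0.6 0.1 [0.6  2.25] -0.67 0.0
0.6 0.2 [0.38 2.2 ] -0.4 0.0
0.65 0.026 [0.79 2.13] -0.74 0.0
0.65 0.1 [0.64 2.13] -0.59 0.0
0.65 0.2 [0.44 2.08] -0.35 0.0
0.7 0.026 [0.82 2.01] -0.64 0.0
0.7 0.1 [0.68 2.01] -0.5 0.0
0.7 0.2 [0.51 1.96] -0.29 0.0
tin [[0.708 0.247 0.   ]
 [0.785 0.269 0.   ]] [[0.737 0.259 0.1  ]]
```

```bash
cat >> kin.py <<'E'
def FK(q):
    E=R.from_euler
    r1=E('z',q[0]); rs=r1*E('y',q[1]+q[2]); rt=rs*E('z',q[3])*E('y',q[4])*E('z',q[5]+np.pi/2)
    p=r1.apply([P[4]+P[0]*np.sin(q[1]),0,P[3]+P[0]*np.cos(q[1])])+rs.apply([0,0,P[1]])+rt.apply([0,0,P[2]])
    return p,rt,p-rt.apply([0,0,P[2]])
lo=np.array([-3.1,-.84,.05,-1.13,.06,-2.69]);hi=np.array([3.1,2.19,2.79,4.28,2.93,2.69])
def IK(pos,rt,q0):
    def f(q):
        p,r,_=FK(q); return np.r_[(p-pos)*5,(rt.inv()*r).as_rotvec()]
    o=least_squares(f,np.clip(q0,lo+.01,hi-.01),bounds=(lo,hi)); return o.x,np.abs(o.fun).max()
E
python3 - <<'E'
from kin import *; from rig import env
s=env.observe(); p,r,_=FK(s["qpos"]); print("FK check",(p-s["tcp_pos"]).round(4),(r.inv()*R.from_quat(s["tcp_rot"])).as_rotvec().round(3))
p0=s["tcp_pos"]; r0=R.from_quat(s["tcp_rot"])
hg,yg=frame(.425); rg=rot(-yg,-np.sin(TH)*hg-np.cos(TH)*up)
qg=np.array([.07,.62,1.29,-.06,1.83,1.48])
for be in(60,80,90,100,120,140,160,180,200):
    h,y=frame(np.radians(be)); rl=rot(-y,-np.sin(TH)*up+np.cos(TH)*h)
    pt=np.array([.57,.03,0])+(-.053)*h
    q=qg; e=[];mn=[]
    dr=(rg.inv()*rl).as_rotvec()
    for i in range(0,21): q,er=IK(np.array([pt[0],pt[1],.30]),rg*R.from_rotvec(dr*i/20),q); e.append(er); mn.append(np.minimum(q-lo,hi-q).min())
    for z in(.2,.1,.026): q,er=IK(np.array([pt[0],pt[1],z]),rl,q); e.append(er); mn.append(np.minimum(q-lo,hi-q).min())
    print(be,"err %.3f margin %.2f"%(max(e),min(mn)),"final",q.round(2),"wrist",FK(q)[2].round(3),"dr",dr.round(2))
E
```

```text
FK check [ 0.0085 -0.0635 -0.0206] [ 0.  0. -0.]
60 err 0.000 margin 0.70 final [-0.36  0.8   2.09  1.55  0.94 -1.27] wrist [ 0.453 -0.172  0.152] dr [ 0.12  1.52 -0.68]
80 err 0.000 margin 0.90 final [-0.36  0.85  1.89  1.15  1.08 -1.12] wrist [ 0.53  -0.2    0.152] dr [ 0.19  1.43 -1.05]
90 err 0.000 margin 0.91 final [-0.34  0.88  1.78  0.99  1.18 -1.08] wrist [ 0.57  -0.203  0.152] dr [ 0.22  1.38 -1.24]
100 err 0.000 margin 0.91 final [-0.32  0.92  1.68  0.86  1.28 -1.07] wrist [ 0.61  -0.2    0.152] dr [ 0.25  1.32 -1.42]
120 err 0.000 margin 0.91 final [-0.25  0.99  1.48  0.63  1.48 -1.1 ] wrist [ 0.687 -0.172  0.152] dr [ 0.31  1.16 -1.78]
140 err 0.000 margin 0.89 final [-0.16  1.05  1.31  0.44  1.65 -1.2 ] wrist [ 0.749 -0.12   0.152] dr [ 0.38  0.96 -2.13]
160 err 0.000 margin 0.74 final [-0.06  1.1   1.2   0.24  1.78 -1.35] wrist [ 0.789 -0.05   0.152] dr [ 0.43  0.72 -2.46]
180 err 0.000 margin 0.68 final [ 0.04  1.12  1.15  0.03  1.84 -1.54] wrist [0.803 0.03  0.152] dr [ 0.49  0.43 -2.77]
200 err 0.000 margin 0.71 final [ 0.14  1.11  1.17 -0.18  1.81 -1.73] wrist [0.789 0.11  0.152] dr [ 0.54  0.08 -3.04]
```

```bash
m="python3 -m inch"
$m '[[0,0,0,0.0106,-0.1054,-0.0585],[0,0,0,0.0106,-0.1054,-0.0585],[0,0,0,0.0106,-0.1054,-0.0585],[0,0,0,0.0106,-0.1054,-0.0585],[0,0,0,0.0106,-0.1054,-0.0585]]'|head -3
$m '[[0,0,0,0.0106,-0.1054,-0.0585],[0,0,0,0.0106,-0.1054,-0.0585],[0,0,0,0.0106,-0.1054,-0.0585],[0,0,0,0.0106,-0.1054,-0.0585],[0,0,0,0,0,0]]'
cat >> h.py <<'E'
def lay2(c=(.57,.03),z=.017,be=np.pi/2):
    h,y=frame(be); return np.array([c[0],c[1],0])-.053*h+(z+.009)*up, rot(-y,-np.sin(TH)*up+np.cos(TH)*h)
E
python3 - <<'E'
from kin import *; from rig import env
s=env.observe(); st(s); p,r=lay2(); print(p); p[2]=.3; plan(s,p,r)
q=s["qpos"]; r0=R.from_quat(s["tcp_rot"]); dr=(r0.inv()*r).as_rotvec()
for i in range(0,21,4): q,e=IK(p,r0*R.from_rotvec(dr*i/20),q); print(q.round(2),round(e,3))
E
```

```text
time: 6.88
tcp_pos: [0.5316, -0.0187, 0.3113]
tcp_rot: [0.972, -0.012, 0.21, 0.107]
time: 7.3
tcp_pos: [0.5339, -0.0192, 0.3111]
tcp_rot: [0.991, 0.082, -0.012, 0.106]
force: [0.5, 0.5, -2.9]
width: 0.0242
grip_force: 90.4
t 7.30 tcp [ 0.5339 -0.0192  0.3111] F [ 0.5  0.5 -2.9] w 0.0242 g 90 q [-0.07  0.31  1.7  -0.23  1.14  1.44]
[ 0.57  -0.023  0.026]
turn (tool rotvec) [ 0.813  0.969 -1.233] world [ 0.969 -0.543  1.373]
world d cm [ 3.61 -0.38 -1.11] tool-now cm [3.54 0.73 1.15] tool-after cm [-1.13  3.61  0.33]
[ 0.04  0.36  1.63 -0.23  1.17  1.54] 0.0
[-0.04  0.31  1.7   0.01  1.    1.1 ] 0.0
[-0.14  0.3   1.74  0.33  0.95  0.57] 0.0
[-0.24  0.33  1.75  0.62  1.05  0.06] 0.0
[-0.31  0.4   1.72  0.8   1.25 -0.35] 0.0
[-0.34  0.5   1.66  0.89  1.48 -0.66] 0.0
```

```bash
m="python3 -m inch"
$m '[[0,0,0,0.0542,0.0646,-0.0822],[0,0,0,0.0542,0.0646,-0.0822],[0,0,0,0.0542,0.0646,-0.0822],[0,0,0,0.0542,0.0646,-0.0822],[0,0,0,0.0542,0.0646,-0.0822]]'|head -3
$m '[[0,0,0,0.0542,0.0646,-0.0822],[0,0,0,0.0542,0.0646,-0.0822],[0,0,0,0.0542,0.0646,-0.0822],[0,0,0,0.0542,0.0646,-0.0822],[0,0,0,0.0542,0.0646,-0.0822]]'|head -3
$m '[[0,0,0,0.0542,0.0646,-0.0822],[0,0,0,0.0542,0.0646,-0.0822],[0,0,0,0.0542,0.0646,-0.0822],[0,0,0,0.0542,0.0646,-0.0822],[0,0,0,0.0542,0.0646,-0.0822]]'|head -3
python3 - <<'E'
from kin import *; from rig import env
s=env.observe(); st(s); p,r=lay2(); p[2]=.1; plan(s,p,r)
E
```

```text
time: 7.72
tcp_pos: [0.5324, -0.0196, 0.3122]
tcp_rot: [0.947, 0.294, 0.12, -0.045]
time: 8.13
tcp_pos: [0.5324, -0.0201, 0.3122]
tcp_rot: [0.823, 0.481, 0.235, -0.191]
time: 8.55
tcp_pos: [0.5326, -0.0202, 0.3117]
tcp_rot: [0.628, 0.628, 0.329, -0.322]
t 8.55 tcp [ 0.5326 -0.0202  0.3117] F [ 0.8 -0.  -3. ] w 0.0248 g 91 q [-0.5   0.46  1.73  0.81  1.55 -0.78]
turn (tool rotvec) [0.009 0.002 0.005] world [0.002 0.009 0.005]
world d cm [  3.74  -0.28 -21.17] tool-now cm [-17.49   3.55  11.99] tool-after cm [-17.5    3.74  11.92]
```

```bash
m="python3 -m inch"
$m '[[-2.92,0.6,2,0.009,0.002,0.005],[-2.92,0.6,2,0,0,0],[-2.92,0.6,2,0,0,0],[-2.92,0.6,2,0,0,0],[-2.92,0.6,2,0,0,0]]'|head -3
$m '[[-2.92,0.6,2,0,0,0],[0,0,0,0,0,0]]'
python3 - <<'E'
from kin import *; from rig import env,eyes
s=env.observe(); st(s); p,r=lay2(); plan(s,p,r)
c=eyes.camera("top")["img"]; d=eyes.camera("scene")["img"]
a=cv2.resize(c[120:360,200:520],(400,300));b=cv2.resize(d[100:340,120:440],(400,300))
cv2.imwrite("pics/g3.png",np.hstack([a,b]))
E
```

```text
time: 8.97
tcp_pos: [0.5626, -0.0224, 0.1329]
tcp_rot: [0.63, 0.626, 0.324, -0.325]
time: 9.13
tcp_pos: [0.5672, -0.0224, 0.0935]
tcp_rot: [0.63, 0.625, 0.323, -0.329]
force: [-2.2, 1.2, -2.1]
width: 0.0245
grip_force: 90.3
t 9.13 tcp [ 0.5672 -0.0224  0.0935] F [-2.2  1.2 -2.1] w 0.0245 g 90 q [-0.47  0.81  1.78  0.86  1.28 -1.05]
turn (tool rotvec) [-0.004  0.002 -0.011] world [ 0.002 -0.011  0.003]
world d cm [ 0.28 -0.06 -6.75] tool-now cm [-5.56  0.35  3.83] tool-after cm [-5.57  0.28  3.82]
```

View pics/g3.png

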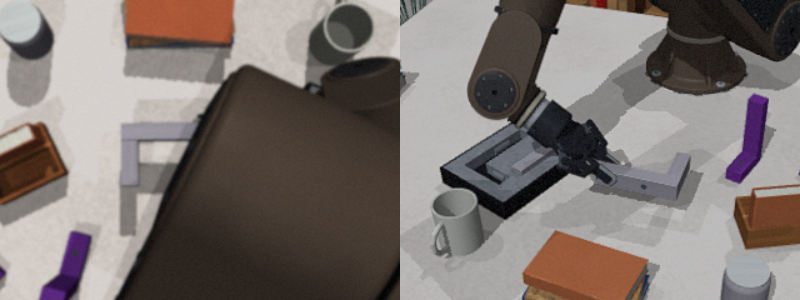

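The bracket is level above bare table, with its corner at top-crop (130,130) and short arm towards the robot. The gripper is clear of the tray, so I lower it.

```bash
m="python3 -m inch"
$m '[[-1.24,0.1,0.85,0,0,0],[-1.24,0.1,0.85,0,0,0],[-1.24,0.1,0.85,0,0,0],[-0.82,0,0.57,0,0,0],[0,0,0,0,0,0]]'
$m '[[-0.25,0,0.17,0,0,0],[-0.25,0,0.17,0,0,0],[0,0,0,0,0,0]]'
$m '[[-0.16,0,0.11,0,0,0],[0,0,0,0,0,0]]'
```

```text
time: 9.65
tcp_pos: [0.5708, -0.0241, 0.044]
tcp_rot: [0.629, 0.627, 0.325, -0.326]
force: [0.0, 1.9, -2.4]
width: 0.0247
grip_force: 90.4
time: 9.9
tcp_pos: [0.5711, -0.0242, 0.0387]
tcp_rot: [0.629, 0.627, 0.325, -0.326]
force: [0.1, 0.1, -3.5]
width: 0.0249
grip_force: 90.4
time: 10.07
tcp_pos: [0.571, -0.0242, 0.0366]
tcp_rot: [0.629, 0.627, 0.325, -0.326]
force: [0.5, -0.0, -3.0]
width: 0.0246
grip_force: 90.4
```

```bash
m="python3 -m inch"
$m '[[-0.33,0,0.23,0,0,0],[-0.33,0,0.23,0,0,0],[0,0,0,0,0,0]]' | grep -E "tcp_pos|force:"
$m '[[-0.16,0,0.11,0,0,0],[0,0,0,0,0,0]]'| grep -E "tcp_pos|force:"
$m '[[-0.08,0,0.06,0,0,0],[0,0,0,0,0,0]]'| grep -E "tcp_pos|force:"
```

```text
tcp_pos: [0.5709, -0.0242, 0.0279]
force: [0.5, 0.2, -0.6]
grip_force: 90.6
tcp_pos: [0.571, -0.0243, 0.027]
force: [0.4, -2.3, 3.8]
grip_force: 91.4
tcp_pos: [0.571, -0.0243, 0.0269]
force: [-1.9, -4.9, 12.2]
grip_force: 92.1
```

```bash
m="python3 -m inch"
$m '[[0.1,0,-0.07,0,0,0],[0,0,0,0,0,0],[0,0,0,0,0,0]]'| grep -E "tcp_pos|force:"
$m '[[0,0,0,0,0,0],[0,0,0,0,0,0],[0,0,0,0,0,0],[0,0,0,0,0,0],[0,0,0,0,0,0]]' -0.3
$m '[[0,0,-1,0,0,0],[0,0,-2,0,0,0],[0,0,-2,0,0,0],[2,0,-3,0,0,0],[3,0,-2.5,0,0,0]]'
python3 - <<'E'
from kin import *; from rig import env
s=env.observe(); st(s); h,y=frame(np.pi/2)
for sg in(1,-1):
    r=rot(sg*y,-up); print(sg); plan(s,[.57,.02,.25],r); print(IK(np.array([.57,.02,.25]),r,[0,.5,1.56,0,1.1,[.0,.0][0]])[0].round(2))
    # home
    hh,yy=frame(TRAY[2]); r=rot(sg*yy,-up); print("home",IK(np.array([.53,-.28,.1]),r,[-.5,.5,1.56,0,1.1,0])[0].round(2))
E
```

```text
tcp_pos: [0.571, -0.0243, 0.027]
force: [-1.2, -3.7, 4.9]
grip_force: 90.9
time: 11.32
tcp_pos: [0.5708, -0.0241, 0.0265]
tcp_rot: [0.629, 0.627, 0.325, -0.327]
force: [-0.5, 0.2, -0.0]
width: 0.0555
grip_force: 0.0
time: 11.73
tcp_pos: [0.5707, -0.0835, 0.1279]
tcp_rot: [0.629, 0.626, 0.324, -0.327]
force: [0.3, 0.7, 0.8]
width: 0.0555
grip_force: 0.0
t 11.73 tcp [ 0.5707 -0.0835  0.1279] F [0.3 0.7 0.8] w 0.0555 g 0 q [-0.56  0.78  1.7   0.78  1.39 -1.  ]
1
turn (tool rotvec) [-1.446  0.006  2.783] world [-0.006  1.446 -2.783]
world d cm [-0.07 10.35 12.21] tool-now cm [15.94 -0.17  1.45] tool-after cm [-10.35   0.07 -12.21]
[ 0.13  0.38  1.74 -0.24  0.98 -2.69]
home [-0.49  0.62  1.76 -0.    0.76 -1.73]
-1
turn (tool rotvec) [-0.004 -0.958 -0.006] world [-0.958 -0.004  0.006]
world d cm [-0.07 10.35 12.21] tool-now cm [15.94 -0.17  1.45] tool-after cm [ 10.35  -0.07 -12.21]
[0.04 0.4  1.7  0.   1.05 0.04]
home [-0.49  0.62  1.76 -0.    0.76  1.41]
```

```bash
m="python3 -m inch"
$m '[[0,0,-2,0,-0.12,0],[0,0,-2,0,-0.12,0],[0,0,-2,0,-0.12,0],[0,0,-2,0,-0.12,0],[0,0,-2,0,-0.12,0]]'|head -3
$m '[[0,0,0,0,-0.12,0],[0,0,0,0,-0.12,0],[-3,0,-2,0,-0.118,0],[-4,0,0,0,0,0],[-4,0,0,0,0,0]]'|head -3
$m '[[-4,0,0,0,0,0],[-4,0,0,0,0,0],[-4,0,0,0,0,0]]'|head -3
python3 - <<'E'
from h import *; from rig import env,eyes
c=eyes.camera("top")["img"]; d=eyes.camera("scene")["img"]; cv2.imwrite("pics/t4.png",c);cv2.imwrite("pics/s4.png",d)
u,v=proj("top",[.57,.03,.034])[0].astype(int); a=cv2.resize(c[v-50:v+50,u-66:u+67],None,fx=4,fy=4,interpolation=2)
us,vs=proj("scene",[.57,.03,.034])[0].astype(int); b=cv2.resize(d[vs-50:vs+50,us-33:us+34],None,fx=4,fy=4,interpolation=2)
print((u-66,v-50),(us-33,vs-50)); cv2.imwrite("pics/c4.png",np.hstack([a,b])); st(env.observe())
E
```

```text
time: 12.15
tcp_pos: [0.5713, -0.1481, 0.204]
tcp_rot: [0.698, 0.695, 0.123, -0.124]
time: 12.57
tcp_pos: [0.5716, -0.2584, 0.2208]
tcp_rot: [0.706, 0.708, -0.002, 0.001]
time: 12.82
tcp_pos: [0.5704, -0.3807, 0.2193]
tcp_rot: [0.708, 0.706, -0.002, -0.001]
(np.int64(269), np.int64(176)) (np.int64(276), np.int64(212))
t 12.92 tcp [ 0.5697 -0.3841  0.2185] F [-0.8  0.3 -0.6] w 0.0555 g 0 q [-0.69  0.61  1.42 -0.    1.11 -0.68]
```

View pics/c4.png

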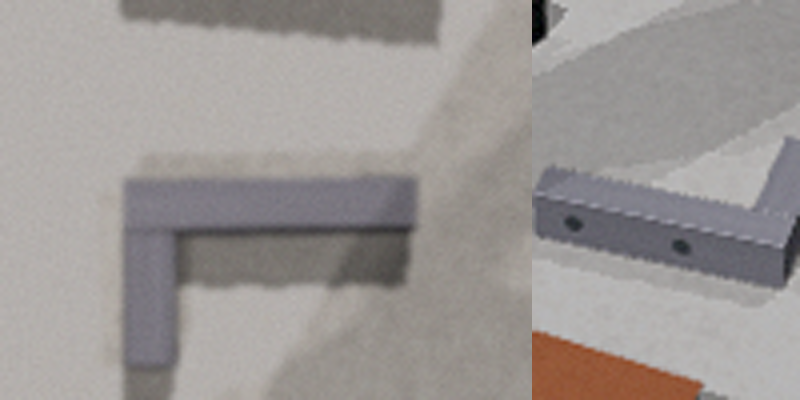

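The bracket lies flat with x up (outer corner at crop (124,178), free end (416,202), short tip (148,366)), released. Now I fit its pose.

Run:
```python
from h import *; from rig import env
L=[[.075,-.013,.034],[-.075,-.013,.034],[-.075,.013,.034],[.049,.013,.034],[.049,.082,.034],[.075,.082,.034]]
c=crop([[124,178],[417,177],[415,229],[176,231],[174,366],[123,366]],(269,176),4)
p,r=fit([("top",L,c)],[.57,.03,1.57]); print(p,r.tolist())
s=env.observe(); h,y=frame(p[2]); g=np.array([p[0],p[1],0])+.020*h   # z=55
print(g); r=rot(-y,-up); plan(s,g+[0,0,.12],r); plan(s,g+[0,0,.0445],r)
```

```text
[0.56968187 0.02828957 1.56206761] [[-0.4, 0.2], [0.2, 0.1], [0.9, -0.1], [-0.6, -0.4], [0.0, 0.0], [-0.2, 0.1]]
[0.56985644 0.0482888  0.        ]
turn (tool rotvec) [-0.003  0.002  0.002] world [ 0.002 -0.003 -0.002]
world d cm [ 1.000e-02  4.324e+01 -9.850e+00] tool-now cm [43.26 -0.24  9.76] tool-after cm [43.24 -0.36  9.85]
turn (tool rotvec) [-0.003  0.002  0.002] world [ 0.002 -0.003 -0.002]
world d cm [ 1.000e-02  4.324e+01 -1.740e+01] tool-now cm [43.28 -0.22 17.31] tool-after cm [43.24 -0.36 17.4 ]
```

```bash
m="python3 -m inch"
$m '[[3.93,-0.02,0,-0.003,0.002,0.002],[3.93,-0.03,0,0,0,0],[3.93,-0.03,0,0,0,0],[3.93,-0.03,0,0,0,0],[3.93,-0.03,0,0,0,0]]'|head -2
$m '[[3.93,-0.03,0,0,0,0],[3.93,-0.03,0,0,0,0],[3.93,-0.03,0,0,0,0],[3.93,-0.03,0,0,0,0],[3.93,-0.03,0,0,0,0]]'|head -2
$m '[[3.93,-0.03,2,0,0,0],[0,0,4,0,0,0],[0,0,4,0,0,0],[0,0,3,0,0,0],[0,0,0,0,0,0]]'
python3 - <<'E'
from h import *; from rig import env
s=env.observe(); st(s); h,y=frame(1.565); plan(s,[.5699,.0483,.041],rot(-y,-up))
E
```

```text
time: 13.33
tcp_pos: [0.5696, -0.1803, 0.2194]
time: 13.75
tcp_pos: [0.5688, 0.0164, 0.2198]
time: 14.17
tcp_pos: [0.5666, 0.0522, 0.0858]
tcp_rot: [0.708, 0.706, -0.003, -0.004]
force: [-0.4, -0.2, -0.5]
width: 0.0554
grip_force: 0.0
t 14.17 tcp [0.5666 0.0522 0.0858] F [-0.4 -0.2 -0.5] w 0.0554 g 0 q [-0.02  0.63  1.84  0.    0.68 -0.02]
turn (tool rotvec) [-0.009 -0.001  0.003] world [-0.002 -0.009 -0.003]
world d cm [ 0.33 -0.39 -4.48] tool-now cm [-0.4   0.37  4.48] tool-after cm [-0.39  0.33  4.48]
```

```bash
m="python3 -m inch"
$m '[[-0.4,0.35,1.5,-0.009,0,0.003],[0,0,1.5,0,0,0],[0,0,1,0,0,0],[0,0,0.45,0,0,0],[0,0,0,0,0,0]]'
$m '[[0,0,0,0,0,0],[0,0,0,0,0,0],[0,0,0,0,0,0],[0,0,0,0,0,0],[0,0,0,0,0,0]]' 1 110
$m '[[0,0,0,0,0,0],[0,0,0,0,0,0],[0,0,0,0,0,0]]'
```

```text
time: 14.58
tcp_pos: [0.573, 0.048, 0.0462]
tcp_rot: [0.709, 0.705, 0.003, 0.002]
force: [-0.2, 0.4, 0.1]
width: 0.0558
grip_force: 0.0
time: 15.0
tcp_pos: [0.573, 0.0482, 0.0474]
tcp_rot: [0.709, 0.705, 0.004, 0.003]
force: [-4.3, -0.8, 12.0]
width: 0.0207
grip_force: 107.7
time: 15.25
tcp_pos: [0.573, 0.0482, 0.0474]
tcp_rot: [0.709, 0.705, 0.004, 0.003]
force: [-3.7, -0.5, 11.9]
width: 0.0207
grip_force: 107.7
```

```bash
m="python3 -m inch"
$m '[[0,0,0,0,0,0],[0,0,0,0,0,0],[0,0,0,0,0,0],[0,0,0,0,0,0],[0,0,0,0,0,0]]' -0.3 90
python3 - <<'E'
from h import *; from rig import env
s=env.observe(); st(s); h,y=frame(1.565); plan(s,[.5699,.0483,.041],rot(-y,-up))
E
```

```text
time: 15.67
tcp_pos: [0.573, 0.0481, 0.0459]
tcp_rot: [0.709, 0.705, 0.004, 0.002]
force: [-0.3, 0.6, -0.2]
width: 0.0557
grip_force: 0.0
t 15.67 tcp [0.573  0.0481 0.0459] F [-0.3  0.6 -0.2] w 0.0557 g 0 q [-0.03  0.69  1.85  0.    0.59 -0.03]
turn (tool rotvec) [ 0.009 -0.002 -0.   ] world [-0.002  0.009  0.   ]
world d cm [-0.31  0.02 -0.49] tool-now cm [ 0.01 -0.31  0.48] tool-after cm [ 0.01 -0.31  0.49]
```

```bash
m="python3 -m inch"
$m '[[0,-0.31,0.3,0.009,0,0],[0,0,0.3,0,0,0],[0,0,0,0,0,0]]'|head -3
$m '[[0,0,0,0,0,0],[0,0,0,0,0,0],[0,0,0,0,0,0],[0,0,0,0,0,0],[0,0,0,0,0,0]]' 1 90
$m '[[0,0,0,0,0,0],[0,0,0,0,0,0]]'
```

```text
time: 15.92
tcp_pos: [0.5695, 0.0482, 0.0391]
tcp_rot: [0.709, 0.705, 0.0, -0.001]
time: 16.33
tcp_pos: [0.5705, 0.0481, 0.0405]
tcp_rot: [0.709, 0.705, 0.001, -0.0]
force: [1.4, 1.2, 4.9]
width: 0.0237
grip_force: 89.1
time: 16.5
tcp_pos: [0.5705, 0.0481, 0.0405]
tcp_rot: [0.709, 0.705, 0.001, -0.0]
force: [0.6, 0.4, 5.3]
width: 0.0232
grip_force: 89.1
```

```bash
m="python3 -m inch"
$m '[[0,0,-1,0,0,0],[0,0,-3,0,0,0],[0,0,-4,0,0,0],[0,0,-4,0,0,0],[0,0,-2,0,0,0]]'
$m '[[-3.76,-0.55,0,0,0,0],[-3.76,-0.55,0,0,0,0],[-3.76,-0.55,0,0,0,0],[-3.76,-0.55,0,0,0,0],[-3.76,-0.55,0,0,0,0]]'|head -2
$m '[[-3.76,-0.55,0,0,0,0],[-3.76,-0.55,0,0,0,0],[-3.76,-0.55,0,0,0,0],[-3.76,-0.55,0,0,0,0],[0,0,0,0,0,0.1184]]'|head -2
$m '[[0,0,0,0,0,0.1184],[0,0,0,0,0,0.1184],[0,0,0,0,0,0.1184],[0,0,0,0,0,0.1184],[0,0,0,0,0,0.1184]]'|head -2
$m '[[0,0,0,0,0,0.1184],[0,0,0,0,0,0.1184],[0,0,0,0,0,0.1184],[0,0,0,0,0,0.1184],[0,0,0,0,0,0.1184]]'|head -2
$m '[[0,0,0,0,0,0.1184],[0,0,0,0,0,0.1184],[0,0,0,0,0,0.1184],[0,0,0,0,0,0.1184],[0,0,0,0,0,0.1184]]'
python3 - <<'E'
from h import *; from rig import env
s=env.observe(); st(s); h,y=frame(TRAY[2]); plan(s,[.5206,-.290,.10],rot(-y,-up))
E
```

```text
time: 16.92
tcp_pos: [0.5705, 0.048, 0.1845]
tcp_rot: [0.709, 0.705, 0.002, 0.001]
force: [1.5, 0.1, -3.1]
width: 0.023
grip_force: 89.3
time: 17.33
tcp_pos: [0.5403, -0.1413, 0.18]
time: 17.75
tcp_pos: [0.517, -0.2958, 0.1796]
time: 18.17
tcp_pos: [0.5179, -0.29, 0.1796]
time: 18.58
tcp_pos: [0.5179, -0.2899, 0.1795]
time: 19.0
tcp_pos: [0.5179, -0.2899, 0.1796]
tcp_rot: [0.986, -0.167, -0.001, -0.001]
force: [-0.7, 0.1, -2.2]
width: 0.0233
grip_force: 89.3
t 19.00 tcp [ 0.5179 -0.2899  0.1796] F [-0.7  0.1 -2.2] w 0.0233 g 89 q [-0.62  0.52  1.71  0.    0.91  1.28]
turn (tool rotvec) [-0.002  0.002 -0.006] world [-0.002 -0.001  0.006]
world d cm [ 0.27 -0.01 -7.96] tool-now cm [ 0.27 -0.06  7.96] tool-after cm [ 0.26 -0.08  7.96]
```

```bash
m="python3 -m inch"
$m '[[0.27,-0.06,3,0,0,-0.006],[0,0,3,0,0,0],[0,0,2,0,0,0],[0,0,1.2,0,0,0],[0,0,0,0,0,0]]'
python3 - <<'E'
from h import *; from rig import env,eyes
c=eyes.camera("top")["img"]; d=eyes.camera("scene")["img"]; cv2.imwrite("pics/t5.png",c);cv2.imwrite("pics/s5.png",d)
a=cv2.resize(c[178:346,398:538],None,fx=3,fy=3,interpolation=2); b=cv2.resize(d[173:285,145:288],None,fx=2.6,fy=2.6,interpolation=2)
b=np.vstack([b,np.zeros((a.shape[0]-b.shape[0],b.shape[1],3),np.uint8)])
cv2.imwrite("pics/c5.png",np.hstack([a,b])); print(a.shape,b.shape); st(env.observe())
E
```

```text
time: 19.42
tcp_pos: [0.52, -0.2896, 0.0852]
tcp_rot: [0.987, -0.161, -0.002, -0.002]
force: [-1.3, 0.3, -3.2]
width: 0.0236
grip_force: 89.2
(504, 420, 3) (504, 372, 3)
t 19.52 tcp [ 0.5212 -0.2904  0.0879] F [-0.4  0.1 -3.1] w 0.0231 g 89 q [-0.62  0.65  1.77  0.    0.72  1.27]
```

View pics/c5.png

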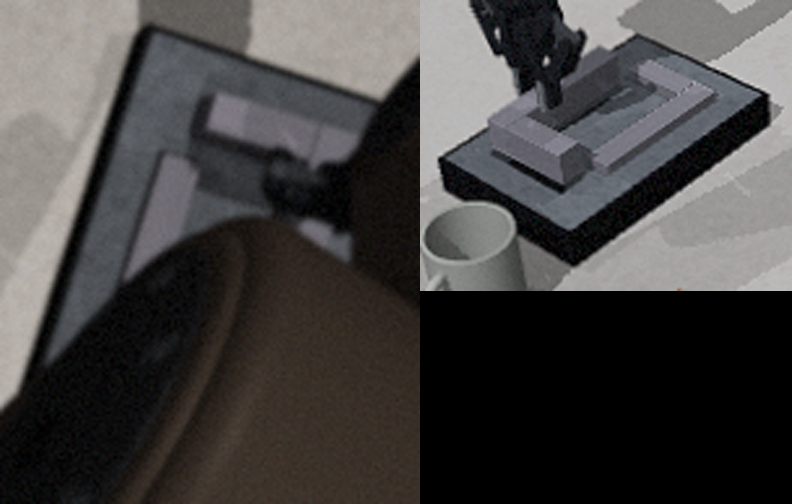

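Bracket hovers over the cutout, well lined up; its outer corner is at scene-crop (558,155), tip at (490,113). I check the numbers against the tray rim in the same view.

Run:
```python
from h import *; from rig import env
s=env.observe()
def cs(U): return crop(np.float64(U)-[420,0],(145,173),2.6)
z=.038
Lr=[[.135,.09,z],[.135,-.09,z],[-.135,-.09,z],[-.135,.09,z]]
U=[[443,161],[575,232],[770,95],[640,37]]
P=lambda px:np.round((px-[145,173]+.5)*2.6-.5+[420,0],0).tolist()
# which corner is which
print("rim pred",P(proj("scene",planar(TRAY,Lr))))
g=[s["tcp_pos"][0],s["tcp_pos"][1]]
x=R.from_quat(s["tcp_rot"]).as_matrix(); yaw=np.arctan2(-x[1,1],-x[0,1])-np.pi/2; print("yaw",yaw)
zt=s["tcp_pos"][2]-.0065
B=[[.055,-.013,zt],[.055,.082,zt],[.029,.082,zt],[-.095,-.013,zt],[.055,-.013,zt-.034],[.055,.082,zt-.034]]
print("brk pred scene",P(proj("scene",planar([*g,yaw],B))))
print("brk pred top",np.round((proj("top",planar([*g,yaw],B))-[398,178]+.5)*3-.5).tolist())
# other bracket in the tray (home pose, point-symmetric), top z .048
O=[[-.0975,.055,.048],[-.0975,-.040,.048],[-.0715,-.040,.048],[.0525,.055,.048],[.0525,.029,.048]]
print("other pred scene",P(proj("scene",planar(TRAY,O)))); print("other pred top",np.round((proj("top",planar(TRAY,O))-[398,178]+.5)*3-.5).tolist())
print("rim pred top",np.round((proj("top",planar(TRAY,Lr))-[398,178]+.5)*3-.5).tolist())
```

```text
rim pred [[573.0, 235.0], [438.0, 159.0], [635.0, 32.0], [769.0, 91.0]]
yaw -0.3238583444119145
brk pred scene [[485.0, 116.0], [557.0, 153.0], [578.0, 139.0], [598.0, 43.0], [490.0, 145.0], [562.0, 183.0]]
brk pred top [[364.0, 132.0], [220.0, 87.0], [208.0, 125.0], [300.0, 357.0], [341.0, 138.0], [203.0, 95.0]]
other pred scene [[716.0, 88.0], [645.0, 56.0], [627.0, 67.0], [609.0, 164.0], [589.0, 154.0]]
other pred top [[97.0, 368.0], [237.0, 415.0], [248.0, 376.0], [162.0, 152.0], [200.0, 164.0]]
rim pred top [[144.0, 22.0], [401.0, 104.0], [289.0, 493.0], [26.0, 405.0]]
```

Run:
```python
from h import *
rows=[]
for i,(t,s) in enumerate((("t5","s5"),("top0","scene0"))):
    a=cv2.imread(f"pics/{t}.png")[193:243,457:523]; b=cv2.imread(f"pics/{s}.png")[202:252,164:230]
    f=lambda m:cv2.convertScaleAbs(cv2.resize(m,(396,300),interpolation=cv2.INTER_CUBIC),alpha=1.6)
    rows.append(np.hstack([f(a),f(b)]))
cv2.imwrite("pics/c6.png",np.vstack(rows))
```

```text
(no output)
```

View pics/c6.png

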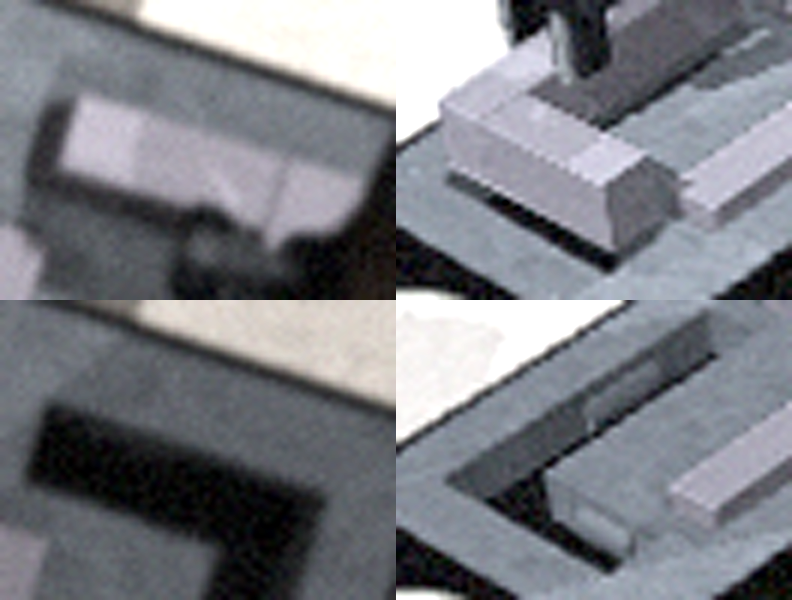

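Top row: the held bracket (top view tip corners (78,95),(62,167); scene view outer corner (441,97), tip (607,188)). Bottom row: the empty cutout (top tip corners (48,405),(27,482), corner (325,493); scene corner (447,478), tip (612,573)). I fit both with the same cameras so that bias cancels.

Run:
```python
from h import *; from rig import env
s=env.observe(); z=.038
ct=lambda U:crop(U,(457,193),6)
cs=lambda U:crop(np.float64(U)-[396,0],(164,202),6)
Ct=[[.0995,.042,z],[.0695,.042,z],[.0995,-.057,z],[.0695,-.027,z],[-.0545,-.057,z],[-.0545,-.027,z]]
pt=np.vstack([ct([[48,105],[27,182],[325,193],[222,241]]),crop([[340,421],[292,408]],(395,180),3.6)])
Cs=[[.0995,-.057,z],[.0995,.042,z],[-.0545,-.057,z]]; ps=cs([[447,178],[612,273],[712,18]])
g=s["tcp_pos"];zt=g[2]-.0065
Bt=[[.055,.082,zt],[.029,.082,zt]]; bt=ct([[78,95],[62,167]])
Bs=[[.055,-.013,zt],[.055,.082,zt],[.055,.082,zt-.034]]; bs=cs([[441,97],[607,188],[611,250]])
b0=[g[0],g[1],-.324]; hp=lambda p:planar(p,[[.0425,-.042,0]])[0,:2]
for nm,co,bo in(("top",[("top",Ct,pt)],[("top",Bt,bt)]),("scene",[("scene",Cs,ps)],[("scene",Bs,bs)]),("both",[("top",Ct,pt),("scene",Cs,ps)],[("top",Bt,bt),("scene",Bs,bs)])):
    p,r=fit(co,TRAY); b,rb=fit(bo,b0)
    print(nm,"tray",p.round(4),"home grip pt",hp(p).round(4),"| brk",b.round(4),"d mm",((hp(p)-b[:2])*1000).round(1),"dyaw %.3f"%(p[2]-b[2]))
    print(r.tolist(),rb.tolist())
print(g.round(4))
```

```text
top tray [ 0.4938 -0.2383 -0.3368] home grip pt [ 0.52  -0.292] | brk [ 0.5227 -0.293  -0.2583] d mm [-2.8  1.1] dyaw -0.078
[[-0.1, -1.2], [-0.9, -0.0], [1.1, -0.4], [-0.4, 1.0], [0.8, 0.9], [-0.4, -0.3]] [[0.1, -0.5], [-0.1, 0.5]]
scene tray [ 0.4963 -0.2336 -0.3524] home grip pt [ 0.5217 -0.2877] | brk [ 0.5218 -0.2857 -0.3483] d mm [-0.2 -2. ] dyaw -0.004
[[-0.4, 0.6], [-0.0, 0.6], [0.4, -1.4]] [[-0.1, -0.2], [-0.5, -0.5], [0.6, 0.7]]
both tray [ 0.4938 -0.2375 -0.3394] home grip pt [ 0.5199 -0.2912] | brk [ 0.52   -0.2891 -0.3164] d mm [-0.1 -2.1] dyaw -0.023
[[-0.3, -1.2], [-1.2, -0.1], [0.8, -0.3], [-0.8, 1.0], [0.3, 0.9], [-0.9, -0.4], [-1.2, 0.0], [-0.5, -0.3], [-0.9, -2.1]] [[0.4, -1.0], [-0.6, -0.2], [-0.7, -0.6], [-0.1, -1.5], [1.0, -0.3]]
[ 0.5212 -0.2904  0.0879]
```

```bash
m="python3 -m inch"
$m '[[0.04,0.15,0.4,0,0,0.012],[0,0,0.4,0,0,0],[0,0,0,0,0,0]]'|sed -n 2,4p
$m '[[0,0,0.3,0,0,0],[0,0,0,0,0,0]]'|sed -n 2,4p
$m '[[0,0,0.3,0,0,0],[0,0,0,0,0,0]]'|sed -n 2,4p
```

```text
tcp_pos: [0.5209, -0.292, 0.0795]
tcp_rot: [0.986, -0.167, -0.0, -0.001]
force: [-0.3, 1.0, -2.7]
tcp_pos: [0.5208, -0.2918, 0.0762]
tcp_rot: [0.986, -0.167, -0.0, -0.001]
force: [0.1, -0.2, -3.8]
tcp_pos: [0.5208, -0.2917, 0.0729]
tcp_rot: [0.986, -0.167, -0.001, -0.001]
force: [-0.1, 0.3, -2.2]
```

No contact 5 mm below the foam's top, so it has entered. Continue.

```bash
m="python3 -m inch"
for i in 1; do
$m '[[0,0,0.3,0,0,0],[0,0,0,0,0,0]]'|sed -n 2,4p
$m '[[0,0,0.25,0,0,0],[0,0,0,0,0,0]]'|sed -n 2,4p
$m '[[0,0,0.25,0,0,0],[0,0,0,0,0,0]]'|sed -n 2,6p
done
```

```text
tcp_pos: [0.5208, -0.2917, 0.0698]
tcp_rot: [0.986, -0.167, -0.001, -0.001]
force: [-1.5, -0.4, -3.1]
tcp_pos: [0.5208, -0.2917, 0.0675]
tcp_rot: [0.986, -0.167, -0.0, -0.001]
force: [0.3, -0.2, -2.0]
tcp_pos: [0.5209, -0.2916, 0.0651]
tcp_rot: [0.986, -0.167, -0.0, -0.001]
force: [-0.6, 2.6, -0.8]
width: 0.024
grip_force: 89.5
```

```bash
m="python3 -m inch"
$m '[[0,0,0.25,0,0,0],[0,0,0,0,0,0]]'|sed -n 2,4p
$m '[[0,0,0.25,0,0,0],[0,0,0,0,0,0]]'|sed -n 2,4p
$m '[[0,0,0.2,0,0,0],[0,0,0,0,0,0]]'|sed -n 2,6p
```

```text
tcp_pos: [0.5208, -0.2917, 0.0626]
tcp_rot: [0.986, -0.167, -0.0, -0.001]
force: [-0.5, 2.2, 1.0]
tcp_pos: [0.5208, -0.2917, 0.0599]
tcp_rot: [0.986, -0.167, -0.001, -0.001]
force: [-0.6, 1.6, -0.4]
tcp_pos: [0.5208, -0.2917, 0.0579]
tcp_rot: [0.986, -0.167, -0.001, -0.001]
force: [-1.1, 2.7, -1.9]
width: 0.023
grip_force: 89.5
```

```bash
m="python3 -m inch"
$m '[[0,0,0.15,0,0,0],[0,0,0,0,0,0]]'|sed -n 2,4p
$m '[[0,0,0.15,0,0,0],[0,0,0,0,0,0]]'|sed -n 2,4p
$m '[[0,0,0.1,0,0,0],[0,0,0,0,0,0]]'|sed -n 2,6p
python3 -c "
from rig import env; s=env.observe(); print(s['torque'],s['time'])"
```

```text
tcp_pos: [0.5208, -0.2917, 0.0565]
tcp_rot: [0.986, -0.167, -0.0, -0.001]
force: [-0.3, 2.8, -0.1]
tcp_pos: [0.5209, -0.2918, 0.0553]
tcp_rot: [0.986, -0.167, -0.0, -0.001]
force: [-1.5, 2.8, 1.7]
tcp_pos: [0.5209, -0.2918, 0.0552]
tcp_rot: [0.986, -0.167, -0.0, -0.001]
force: [-3.9, 5.1, 13.8]
width: 0.0232
grip_force: 98.3
[ 0.85364554  0.74663823 -0.10102103] 21.6
```

```bash
m="python3 -m inch"
$m '[[0,0,-0.1,0,0,0],[0,0,0,0,0,0]]'|sed -n 2,4p
$m '[[0,0,0,0,0,0],[0,0,0,0,0,0],[0,0,0,0,0,0],[0,0,0,0,0,0],[0,0,0,0,0,0]]' -0.3|sed -n 2,6p
$m '[[0,0,-1,0,0,0],[0,0,-2,0,0,0],[0,0,-1.5,0,0,0],[0,0,0,0,0,0],[-4,0,0,0,0,0]]' 1 60|sed -n 2,6p
$m '[[0,0,0,0,0,0],[0,0,0,0,0,0],[0,0,0,0,0,0],[0,0,1.5,0,0,0],[0,0,0,0,0,0]]'
python3 - <<'E'
from h import *; from rig import env,eyes
cv2.imwrite("pics/s7.png",eyes.camera("scene")["img"])
E
```

```text
tcp_pos: [0.5208, -0.2917, 0.0553]
tcp_rot: [0.986, -0.167, -0.0, -0.001]
force: [-1.4, 2.9, 3.7]
tcp_pos: [0.521, -0.292, 0.0553]
tcp_rot: [0.986, -0.167, -0.0, -0.001]
force: [0.4, -0.3, -0.8]
width: 0.0555
grip_force: 0.0
tcp_pos: [0.4876, -0.2812, 0.1017]
tcp_rot: [0.986, -0.167, 0.003, 0.001]
force: [-1.9, 0.2, -0.9]
width: -0.0
grip_force: 0.0
time: 23.02
tcp_pos: [0.4833, -0.2787, 0.0838]
tcp_rot: [0.986, -0.167, -0.001, -0.001]
force: [0.4, 0.2, -0.3]
width: 0.0001
grip_force: 0.0
```

```bash
m="python3 -m inch"
$m '[[0,0,0.8,0,0,0],[0,0,0.5,0,0,0],[0,0,0,0,0,0]]'|sed -n 2,4p
$m '[[0,0,0.25,0,0,0],[0,0,0,0,0,0]]'|sed -n 2,4p
$m '[[0,0,0.2,0,0,0],[0,0,0,0,0,0]]'|sed -n 2,4p
$m '[[0,0,0.1,0,0,0],[0,0,0,0,0,0]]'|sed -n 2,4p
```

```text
tcp_pos: [0.483, -0.2785, 0.0713]
tcp_rot: [0.986, -0.167, -0.001, -0.001]
force: [-0.1, 1.1, 0.5]
tcp_pos: [0.4831, -0.2786, 0.0696]
tcp_rot: [0.986, -0.167, -0.0, -0.001]
force: [0.0, -0.4, -0.5]
tcp_pos: [0.4831, -0.2786, 0.0677]
tcp_rot: [0.986, -0.167, -0.0, -0.001]
force: [-1.0, -0.2, 0.1]
tcp_pos: [0.4831, -0.2787, 0.0668]
tcp_rot: [0.986, -0.167, -0.0, -0.001]
force: [-0.5, 0.3, 0.3]
```

```bash
m="python3 -m inch"
$m '[[0,0,0.1,0,0,0],[0,0,0,0,0,0]]'|sed -n 2,4p
$m '[[0,0,0.1,0,0,0],[0,0,0,0,0,0]]'|sed -n 2,4p
$m '[[0,0,0.1,0,0,0],[0,0,0,0,0,0]]'|sed -n 2,4p
$m '[[0,0,0.1,0,0,0],[0,0,0,0,0,0]]'|sed -n 2,4p
```

```text
tcp_pos: [0.4831, -0.2786, 0.0658]
tcp_rot: [0.986, -0.167, -0.0, -0.001]
force: [-0.2, -0.7, -0.0]
tcp_pos: [0.4831, -0.2785, 0.0652]
tcp_rot: [0.986, -0.167, -0.0, -0.001]
force: [-1.3, 0.6, 4.8]
tcp_pos: [0.4832, -0.2784, 0.065]
tcp_rot: [0.986, -0.167, -0.0, -0.001]
force: [-3.9, 4.3, 17.4]
tcp_pos: [0.4832, -0.2784, 0.065]
tcp_rot: [0.986, -0.167, 0.0, -0.001]
force: [-7.2, 6.3, 28.9]
```

The long arm stops hard at exactly the home height (0.048). Next is the short arm.

```bash
m="python3 -m inch"
$m '[[0,0,-1.5,0,0,0],[0,0,-1,0,0,0],[2.7,-2.3,0,0,0,0],[2.7,-2.3,0,0,0,0],[2.7,-2.3,0,0,0,0]]'|sed -n 2,4p
$m '[[0,0,0.7,0,0,0],[0,0,0.6,0,0,0],[0,0,0,0,0,0]]'|sed -n 2,4p
$m '[[0,0,0.2,0,0,0],[0,0,0,0,0,0]]'|sed -n 2,4p
$m '[[0,0,0.2,0,0,0],[0,0,0,0,0,0]]'|sed -n 2,4p
python3 - <<'E'
from h import *; from rig import env
s=env.observe(); print("want",planar(TRAY,[[.0845,.027,0]]).round(4)); st(s)
E
```

```text
tcp_pos: [0.5836, -0.24, 0.0886]
tcp_rot: [0.986, -0.168, 0.0, -0.001]
force: [0.2, 0.1, -0.8]
tcp_pos: [0.5813, -0.2398, 0.0734]
tcp_rot: [0.986, -0.167, -0.002, -0.001]
force: [-0.2, -0.6, 0.4]
tcp_pos: [0.5815, -0.2407, 0.0726]
tcp_rot: [0.986, -0.168, -0.001, -0.001]
force: [0.4, 0.3, 0.1]
tcp_pos: [0.5819, -0.2407, 0.0709]
tcp_rot: [0.986, -0.168, -0.0, -0.001]
force: [-0.2, -0.4, -0.4]
want [[ 0.5827 -0.2383  0.    ]]
t 25.48 tcp [ 0.5819 -0.2407  0.0709] F [-0.2 -0.4 -0.4] w -0.0003 g 0 q [-0.5   0.71  1.7   0.    0.74  1.41]
```

```bash
m="python3 -m inch"
$m '[[0,0,0.25,0,0,0],[0,0,0,0,0,0]]'|sed -n 2,4p
$m '[[0,0,0.2,0,0,0],[0,0,0,0,0,0]]'|sed -n 2,4p
$m '[[0,0,0.1,0,0,0],[0,0,0,0,0,0]]'|sed -n 2,4p
$m '[[0,0,0.1,0,0,0],[0,0,0,0,0,0]]'|sed -n 2,4p
$m '[[0,0,0.1,0,0,0],[0,0,0,0,0,0]]'|sed -n 2,4p
```

```text
tcp_pos: [0.5821, -0.2403, 0.0681]
tcp_rot: [0.986, -0.167, -0.0, -0.001]
force: [0.4, 0.5, -0.2]
tcp_pos: [0.5822, -0.2402, 0.0661]
tcp_rot: [0.986, -0.167, -0.0, -0.001]
force: [0.5, -0.7, -0.6]
tcp_pos: [0.5824, -0.2401, 0.0652]
tcp_rot: [0.986, -0.167, -0.0, -0.001]
force: [0.5, 1.0, -0.4]
tcp_pos: [0.5824, -0.2402, 0.0651]
tcp_rot: [0.986, -0.167, -0.0, -0.001]
force: [-2.1, 1.2, 9.2]
tcp_pos: [0.5824, -0.2402, 0.065]
tcp_rot: [0.986, -0.167, 0.0, -0.001]
force: [-4.8, 2.4, 17.5]
```

Both arms stop hard at home height. Retreat and hand in.

```bash
m="python3 -m inch"
$m '[[0,0,-1,0,0,0],[0,0,-3,0,0,0],[0,0,-4,0,0,0],[0,0,-4,0,0,0],[0,0,0,0,0,0]]'
$m '[[0,0,0,0,0,0],[0,0,0,0,0,0],[0,0,0,0,0,0]]' | head -4
python3 -c "
from rig import env; print(env.hand_in())"
```

```text
time: 26.73
tcp_pos: [0.5847, -0.2415, 0.1912]
tcp_rot: [0.986, -0.167, 0.005, 0.001]
force: [1.4, -0.3, 0.0]
width: -0.0002
grip_force: 0.0
time: 26.98
tcp_pos: [0.5819, -0.2401, 0.1822]
tcp_rot: [0.986, -0.167, -0.001, -0.001]
force: [-0.0, -0.4, -0.4]
the job is handed in; nothing more can be done
None
```

The job is handed in at about 27 s: the bracket was laid flat and released on the bare table, then regripped and pressed into the tray's empty cutout until both arms stopped hard at the home height (top 48 mm); I took no closing picture of the books, mug and tin, but no move went near them.

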